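# Test the sander's emergency stop and re-arm it

### The arm

A 7-joint arm with a two-finger parallel gripper is mounted at the origin on the work surface. World frame = base frame: x ahead of the robot, y to its left, z up, the work surface at z = 0. Lengths are in m, angles in rad, forces in N, time in s.
With the tool pointing down it reaches from about 0.4 to 0.85 m from the base axis. Payload 4.5 kg.
Tool frame: the origin (TCP) lies at the centre of the arm's flange, where the gripper is bolted on; the fingertips stand r.tcp_to_tips ahead of it and the grasp point (between the pads) lies 147 mm ahead of it (r.tcp_to_tips is the distance from the TCP to the fingertips, in m); x points along the fingers, y is the direction in which the jaws open and shut, and the axes are right-handed (so a half turn about x gives the same grasp; the last joint's range is limited). The gripper opens to 88 mm and grips with 3 to 60 N. Pads are 18 mm wide; open, the fingers measure 123 mm over their backs; the gripper's body (75 mm by 187 mm) begins 45 mm behind the grasp point.
Start: joints at [1.215, 0.689, -0.195, 1.565, 0.157, 0.902, -0.215], TCP at [0.238, -0.578, 0.405] pointing down, gripper open.
Joint ranges: [-3.01, 3.01], [-0.46, 2.08], [-1.47, 1.51], [0.13, 2.56], [-1, 4.14], [0.04, 2.09], [-2.66, 2.66]. Speed limits (rad/s): [2.57, 2.57, 3.14, 3.14, 3.14, 3.14, 3.14].

### API

Orientations are given as a unit quaternion [x, y, z, w].
In Python, from plant import r, eyes gives the robot as it stands.
- The arm moves only by the tool carry_out, never from a script. Its argument "targets" is text: rows parted by semicolons, each of 5 numbers parted by spaces: the opening, from 0 (shut) to 1 (fully open), then the shift along the tool's x, y, z in mm, then the turn about the tool's x in rad. A call has 1 to 20 rows; each row shifts and turns the commanded pose from where the row before left it, along the tool's axes as they then stand; what a row does not reach is not made up. A row lasts 1/12 s, in which the tool goes at most 41.7 mm and 7.16 degrees, less where a joint would pass 70% of its speed; a pose out of reach is approached as far as the arm can. A call is refused whole if a number of a shift passes 41.7 or a number of a turn 0.125, either way. A call with a gripper value outside its range is refused whole. The fingers move at their own pace and stop on an object; "force" is the grip in N (left out, the last holds). Time passes only in rows, so rows that do not move let the fingers close. It gives the time, the measured TCP pose, the force and the opening at its end, in the units of the state.
- r.get_state(): the state, without advancing time (a new reading comes with each control period).
- eyes.snapshot(name): name is "side" or "top"; returns (picture, depth): 420x560x3 uint8, blue, green, red; 420x560 float32, m along the optical axis (not along the pixel's ray), 0 where there is no reading.
- eyes.camera_params(name): a dict with "intrinsics" (3x3 intrinsics, pixels), "rvec" (rotation vector, rad) and "tvec" (3), from world to camera coordinates, as OpenCV has them. Camera axes: x right, y down, z forward; pixel columns grow to the right and rows downward; lengths in m; the calibration is good to about 2 mm. A picture is of the moment at which its call begins. camera_params takes no time and is no camera call.
- r.finish_job(): hands the job in, once; it reports no verdict.
The state is a dict: "clock": time; "q": joint angles; "qd": joint speeds; "joint_torque": joint torques, N m; "tool_pos": TCP position; "eef_rot": TCP orientation; "contact_force": force on the tool from outside, world axes, zero at the start; "moment": the same for the moment, N m; "opening": opening from 0.0 (shut) to 1.0 (fully open).
Only numpy, scipy, OpenCV 4.12 (cv2) and the standard library are available. Lean on these libraries where they do the work, as an engineer would, in place of code of your own. Each camera call takes 0.05 s, during which the arm holds its last target.

### The job

Test the bench sander's emergency stop: push the red winged mushroom on the yellow box fully in so that it latches, then push one of its wings round clockwise (seen from above) until it pops back out, and let it spring back. Only after that, press the green re-arm button on the grey box fully down and take your hand away. Leave the loose tools, jar, bottle, tin and wood where they are.

Things in the scene. Friction and masses are not known exactly. Their poses are not given: they have to be found in the camera images.
- stop_box: Stop station, fixed to the bench: yellow-lidded grey box 120 x 120 x 55 mm high with the red mushroom in the middle of its top. Origin: centre of its underside, on the bench; z up. At rest the two wings of the mushroom lie along the box's own x axis.
- stop_top (a point): Centre of the mushroom's top face (a white dot, 24 mm across), on the twist axis, which is vertical: 111 mm above the bench when out, 103 mm when latched in. Red mushroom head, 58 mm diameter, 26 mm thick. Its middle must be pushed straight down: it resists with 6 to 8 N, then snaps in by itself and stays.
- wing_a (a point): Middle of the top edge of one wing's outer end, 50 mm from the twist axis, 5 mm below stop_top. The two wings are opposite each other; each sticks out from the head (radius 29 mm) to radius 50 mm, is 16 mm wide and 20 mm thick: it reaches from 5 to 25 mm below stop_top, and is 22 mm clear above the box lid when latched in. A sideways push of 2 to 5 N near the wing's outer part turns it. The point moves with the wing.
- wing_b (a point): The same point on the opposite wing.
- stop (a joint): How far the mushroom is pressed in, m: 0 out, 0.008 fully in. Over-centre snap: it has two resting places only, 0 and 0.008, and goes over at about 0.004 to 0.005.
- stop_twist (a joint): Twist of the mushroom, rad: 0 at rest, grows clockwise seen from above, hard stop at 0.9. A light spring turns it back to 0. When latched in, twisting lifts the mushroom on a cam; at about 0.5 to 0.7 (30 to 40 degrees) it pops out.
- rearm_box: Re-arm station, fixed to the bench: grey box 90 x 90 x 55 mm high with a green button in a black collar (50 mm across, 12 mm high) in the middle of its top. Origin: centre of its underside, on the bench.
- rearm_top (a point): Centre of the green button's top (34 mm across), 77 mm above the bench and 10 mm above its collar when up.
- rearm (a joint): How far the green button is pressed, m: 0 up, 0.006 fully down (about 5 N); a spring returns it.
- screw_jar: Loose glass jar, 56 mm diameter, 75 mm high, between the two stations. Origin: centre of its underside. Not to be moved.
- glue: Loose white glue bottle, 52 mm diameter, 150 mm high, standing at the back, left of the middle. Origin: centre of its underside. Not to be moved.
- paint_tin: Loose green tin, 90 mm diameter, 100 mm high, at the back, in the middle. Origin: centre of its underside. Not to be moved.
- offcut: Loose wooden offcut 160 x 45 x 45 mm lying along its own x. Origin: centre of its underside. Not to be moved.
- screwdriver: Loose screwdriver lying along its own x, in front of the stations. Origin: under its middle. Not to be moved.
- hammer: Loose hammer lying along its own x, at the left. Origin: under its middle. Not to be moved.
- tape: Loose yellow tape measure 70 x 35 x 65 mm, at the right. Origin: centre of its underside. Not to be moved.

How it is judged:
On the way, in this order (a step that is already met when the one before it is completed fails the run):
1. the mushroom is pushed in and latched (deeper than 7 mm) (value of joint stop above 0.007 m), for 0.2 s.
2. the mushroom has been twisted clockwise until it popped out (value of joint stop_twist above 0.35 rad and value of joint stop below 0.002 m), for 0.04 s.
3. with the mushroom out and sprung back, the green button is pressed down (deeper than 4.5 mm) (value of joint rearm above 0.0045 m and value of joint stop below 0.002 m and value of joint stop_twist below 0.15 rad), for 0.04 s.
At the end, for the whole second after the job is handed in: The red mushroom is out (within 1.5 mm) and turned back to rest (within 0.12 rad), the green button is up again (within 1.5 mm), and every loose thing is at rest within 30 mm of where it was (value of joint each of stop, rearm below 0.0015 m and value of joint stop_twist below 0.12 rad and distance of each of screw_jar, glue, paint_tin, offcut, screwdriver, hammer, tape from where it was at the start of the episode below 0.03 m and linear speed of each of screw_jar, glue, paint_tin, offcut, screwdriver, hammer, tape below 0.03 m/s); the robot touches nothing.
It fails at once if the green button is pressed while the mushroom is in (value of joint each of rearm, stop above 0.003 m).
It fails at once if a loose thing is lifted, carried or knocked aside (more than 30 mm) (distance of any of screw_jar, glue, paint_tin, offcut, screwdriver, hammer, tape from where it was at the start of the episode above 0.03 m).
It also fails if it takes over 59 s, if anything falls off the work surface, if the arm or the gripper's body presses on something with over 40 N, if the wrist force passes 120 N, or if a joint passes its speed limit or range.

## Working session

There is one attempt and no reset: what is moved stays moved. The work goes in short steps, Python scripts to look and compute and a tool call to move; the robot and the scene stay as the last step left them, time stands still between calls to the robot, and variables do not carry over. Pictures are saved under pics/ and viewed, and the job is handed in when it is done.

Besides the shell and the picture viewer there is one more tool, called after "Emit:" in YAML: its name, and indented under it one key for each argument. carry_out: Moves the arm, as the interface text tells. Its arguments: {"type":"object","properties":{"targets":{"type":"string"},"force":{"type":"number"}},"required":["targets"]}

```bash
ls; mkdir -p pics
python3 - <<'E'
from plant import r, eyes
import cv2, numpy as np
print(r.get_state(), r.tcp_to_tips)
for n in ("side","top"):
    p,d=eyes.snapshot(n); cv2.imwrite(f"pics/{n}0.png",p); np.save(f"{n}0.npy",d)
    print(n,eyes.camera_params(n))
E
```

```text
pics
{'clock': 0.0, 'q': array([ 1.2148156 ,  0.69001409, -0.19456762,  1.5663789 ,  0.15729208,
        0.9025226 , -0.21509979]), 'qd': array([ 6.63096134e-04,  5.13391241e-04, -2.73163036e-03, -6.97372354e-04,
        6.75049964e-04, -5.00905328e-04,  9.22385122e-05]), 'joint_torque': array([ 3.45902317e-04, -5.27555180e+01, -1.26678117e+00, -1.53426290e+01,
       -5.26854373e-02,  6.60882986e-03,  1.52111311e-04]), 'tool_pos': array([ 0.23735577, -0.57780192,  0.40388303]), 'eef_rot': array([-0.69354439, -0.13764187,  0.69387875, -0.13632014]), 'contact_force': array([ 0.1837724 ,  0.80800152, -0.3618287 ]), 'moment': array([-0.02141188,  0.03328532,  0.04334164]), 'opening': 0.9954944485219064} 0.166
side {'intrinsics': array([[490.8766407 ,   0.        , 280.26884756],
       [  0.        , 490.8766407 , 213.55308108],
       [  0.        ,   0.        ,   1.        ]]), 'rvec': array([ 0.7962579 , -2.3403533 ,  1.34901861]), 'tvec': array([0.45853363, 0.25610811, 1.20788976])}
top {'intrinsics': array([[431.0499532 ,   0.        , 271.65955092],
       [  0.        , 431.0499532 , 211.33550193],
       [  0.        ,   0.        ,   1.        ]]), 'rvec': array([ 2.18362586, -2.16444429,  0.12345759]), 'tvec': array([-0.00531527,  0.5864484 ,  1.18398803])}
```

View pics/top0.png

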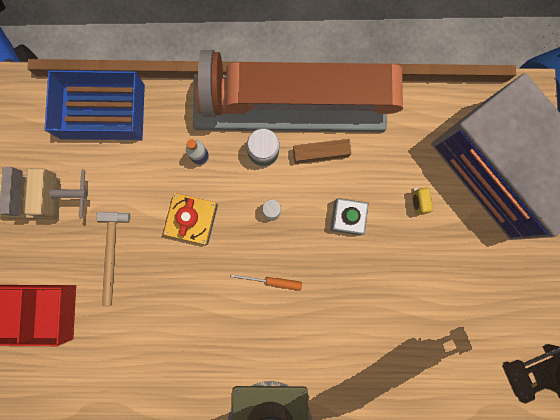

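View pics/side0.png

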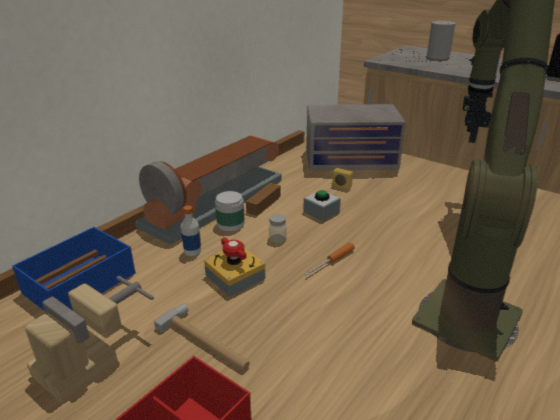

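The top view shows the mushroom's white dot at about (186,216) and the green button at about (352,215). The jar is at (271,210) and the gripper is at the lower right. Next I'll enlarge and measure.

```bash
cat > h.py <<'E'
import cv2, numpy as np
from plant import r, eyes
from scipy.spatial.transform import Rotation as R
def ray_z(n,u,v,z):
    c=eyes.camera_params(n);K=c["intrinsics"];Rm=cv2.Rodrigues(c["rvec"])[0];t=c["tvec"]
    o=-Rm.T@t; d=Rm.T@np.linalg.inv(K)@np.array([u,v,1.]); return o+d*(z-o[2])/d[2]
def world(n,d):
    c=eyes.camera_params(n);K=c["intrinsics"];Rm=cv2.Rodrigues(c["rvec"])[0];t=c["tvec"]
    v,u=np.mgrid[:d.shape[0],:d.shape[1]]
    P=np.stack([(u-K[0,2])/K[0,0]*d,(v-K[1,2])/K[1,1]*d,d],-1)
    return (P-t)@Rm
def proj(n,p):
    c=eyes.camera_params(n); return cv2.projectPoints(np.array(p,float).reshape(-1,3),c["rvec"],c["tvec"],c["intrinsics"],None)[0].reshape(-1,2)
E
python3 - <<'E'
from h import *
p=cv2.imread("pics/top0.png").astype(int);d=np.load("top0.npy");W=world("top",d)
b,g,rr=p[...,0],p[...,1],p[...,2]
def cen(m,box):
    u0,v0,u1,v1=box; mm=np.zeros_like(m);mm[v0:v1,u0:u1]=m[v0:v1,u0:u1]; v,u=np.nonzero(mm); return u,v
red=(rr>120)&(g<70)&(b<80)
box=(155,185,225,255)
u,v=cen(red,box); print("red n",len(u)); 
wh=(rr>180)&(g>180)&(b>170); uw,vw=cen(wh,(175,205,197,228)); print("white",len(uw),uw.mean(),vw.mean(),ray_z("top",uw.mean(),vw.mean(),.111), np.median(W[vw,uw],axis=0))
c=ray_z("top",uw.mean(),vw.mean(),.111)
P=np.array([ray_z("top",a,bb,.106) for a,bb in zip(u,v)])[:,:2]-c[:2]
rad=np.hypot(*P.T); far=rad>.036; th=np.arctan2(P[far,1],P[far,0]); print("max",rad.max(), far.sum(),"wing ang deg",np.degrees(np.angle(np.exp(2j*th).mean())/2))
print(np.degrees(th).round(), rad[far].round(3))
ye=(rr>150)&(g>120)&(b<80); u,v=cen(ye,box); Q=np.array([ray_z("top",a,bb,.055) for a,bb in zip(u,v)])[:,:2].astype(np.float32); print("box",cv2.minAreaRect(Q))
gr=(g>80)&(rr<60)&(b<100); u,v=cen(gr,(335,195,370,235)); print("green",len(u),u.mean(),v.mean(),ray_z("top",u.mean(),v.mean(),.077),np.median(W[v,u],axis=0))
lid=(rr>180)&(g>180)&(b>170); u,v=cen(lid,(325,190,375,240)); Q=np.array([ray_z("top",a,bb,.055) for a,bb in zip(u,v)])[:,:2].astype(np.float32); print("rbox",cv2.minAreaRect(Q))
for nm,(a,bb),z in [("jar",(271,210),.075),("glue",(191,147),.15),("tin",(263,145),.1),("driver",(285,283),.02),("ham",(113,217),.03)]: print(nm,ray_z("top",a,bb,z), W[bb,a])
s=r.get_state(); M=R.from_quat(s["eef_rot"]).as_matrix(); print(M.round(3))
im=cv2.resize(cv2.imread("pics/top0.png")[185:255,150:380],None,fx=3.4,fy=3.4,interpolation=cv2.INTER_CUBIC);cv2.imwrite("pics/c0.png",im)
E
```

```text
red n 378
white 61 185.1639344262295 216.21311475409837 [0.5631806  0.22712037 0.111     ] [0.56349321 0.22704701 0.11236916]
max 0.04962638493427315 60 wing ang deg -12.908183916231822
[ -6. -10. -13. -16. -19.  -7. -10. -14. -17. -20.  -4.  -7. -11. -15.
 -18. -21.  -4.  -8. -12. -16. -19. -23. -13. -17. -21. -24. -28. -26.
 -30. 160. 163. 167. 171. 161. 164. 168. 172. 176. 180. 159. 162. 166.
 169. 172. 176. 180. 160. 163. 166. 170. 173. 176. 164. 167. 170. 174.
 177. 180. 171. 174.] [0.046 0.047 0.047 0.048 0.049 0.044 0.044 0.045 0.046 0.046 0.041 0.041
 0.042 0.042 0.043 0.044 0.038 0.039 0.039 0.04  0.041 0.041 0.036 0.037
 0.038 0.039 0.04  0.037 0.038 0.038 0.038 0.037 0.036 0.041 0.04  0.039
 0.039 0.039 0.038 0.044 0.043 0.043 0.042 0.041 0.041 0.041 0.047 0.046
 0.045 0.044 0.044 0.044 0.048 0.048 0.047 0.047 0.046 0.046 0.05  0.049]
box ((0.5632885098457336, 0.22573009133338928), (0.12010354548692703, 0.11935389786958694), 77.27892303466797)
green 0 nan nan [nan nan nan] [nan nan nan]
rbox ((0.5737409591674805, -0.21733368933200836), (0.08051224052906036, 0.08012452721595764), 81.73479461669922)
jar [0.58547793 0.00215794 0.075     ] [0.58528392 0.00217463 0.07683184]
glue [0.73843648 0.20985677 0.15      ] [0.73795347 0.20951195 0.15190283]
tin [0.75879584 0.02542667 0.1       ] [0.75915516 0.02544203 0.09862109]
driver [ 0.38663289 -0.0391695   0.02      ] [ 0.38683741 -0.03902923  0.02328963]
ham [0.56634557 0.44413063 0.03      ] [0.56628813 0.4438924  0.03066697]
[[-0.001  0.38  -0.925]
 [ 0.001 -0.925 -0.38 ]
 [-1.    -0.002  0.   ]]<stdin>:15: RuntimeWarning: Mean of empty slice.
  ret = ret.dtype.type(ret / rcount)
  return _methods._mean(a, axis=axis, dtype=dtype,
  ret = um.true_divide(
```

View pics/c0.png

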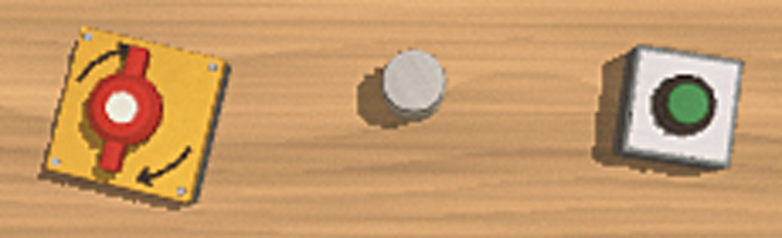

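Emit:
carry_out:
  targets: "0 0 0 0 -0.12;0 0 0 0 -0.12;0 0 0 0 -0.12;0 0 0 0 -0.12;0 0 0 0 -0.12;0 0 0 0 -0.12;0 0 0 0 -0.12;0 0 0 0 -0.12;0 0 0 0 -0.12;0 0 0 0 -0.12;0 0 0 0 0;0 0 0 0 0"
  force: 20

```text
clock: 1.1
tool_pos: [0.2372, -0.5781, 0.4043]
eef_rot: [0.496, 0.504, -0.496, 0.504]
contact_force: [0.7, -0.4, -0.5]
opening: 0.119
```

```bash
cat >> h.py <<'E'
def rel(goal):  # goal TCP world xyz -> tool-frame shift mm
    s=r.get_state(); M=R.from_quat(s["eef_rot"]).as_matrix()
    y=np.degrees(np.arctan2(M[1,1],M[0,1]))
    sh=M.T@(np.array(goal)-s["tool_pos"])*1000
    print("t",round(s["clock"],2),"pos",s["tool_pos"].round(4),"yaw",y.round(1),"open",round(s["opening"],3),"F",s["contact_force"].round(1),"axes dz",M[2].round(4),"q",s["q"].round(2)); print("shift mm",sh.round(1),np.linalg.norm(sh).round(1))
E
python3 - <<'E'
from h import *
rel([.50,-.30,.405]); rel([.5632,.2265,.405])
p=cv2.imread("pics/top0.png").astype(int); s=p[200:232,338:366]; m=(s[...,1]>s[...,2]+40)&(s[...,1]>s[...,0]+20)
v,u=np.nonzero(m);print(len(u),u.mean()+338,v.mean()+200,ray_z("top",u.mean()+338,v.mean()+200,.077))
E
```

```text
t 1.1 pos [ 0.2372 -0.5781  0.4043] yaw 0.9 open 0.119 F [ 0.7 -0.4 -0.5] axes dz [-1.e+00  0.e+00 -9.e-04] q [ 1.4   0.73 -0.53  1.56  0.42  0.98  0.75]
shift mm [  -0.4  267.  -274. ] 382.6
t 1.1 pos [ 0.2372 -0.5781  0.4043] yaw 0.9 open 0.119 F [ 0.7 -0.4 -0.5] axes dz [-1.e+00  0.e+00 -9.e-04] q [ 1.4   0.73 -0.53  1.56  0.42  0.98  0.75]
shift mm [   0.   338.4 -799.5] 868.1
104 351.8942307692308 214.97115384615384 [ 0.57378959 -0.21720448  0.077     ]
```

Emit:
carry_out:
  targets: "0 0 22 -23 0;0 0 22 -23 0;0 0 22 -23 0;0 0 22 -23 0;0 0 22 -23 0;0 0 22 -23 0;0 0 22 -23 0;0 0 22 -23 0;0 0 22 -23 0;0 0 22 -23 0;0 0 22 -23 0;0 0 22 -23 0;0 0 4 -28 0;0 0 4 -28 0;0 0 4 -28 0;0 0 4 -28 0;0 0 4 -28 0;0 0 4 -28 0;0 0 0 0 0;0 0 0 0 0"

```text
clock: 2.77
tool_pos: [0.5173, -0.1268, 0.405]
eef_rot: [0.495, 0.505, -0.495, 0.505]
contact_force: [-1.0, -1.7, -0.1]
opening: 0.007
```

Run:
```python
from h import *
rel([.5632,.2265,.405])
```

```text
t 2.77 pos [ 0.5173 -0.1268  0.405 ] yaw 1.2 open 0.007 F [-1.  -1.7 -0.1] axes dz [-1.e+00  4.e-04 -2.e-04] q [ 0.46  0.6  -0.49  1.83  0.38  0.8  -0.21]
shift mm [ 1.000e-01  5.310e+01 -3.522e+02] 356.2
```

Emit:
carry_out:
  targets: "0 0 4.1 -27.1 0;0 0 4.1 -27.1 0;0 0 4.1 -27.1 0;0 0 4.1 -27.1 0;0 0 4.1 -27.1 0;0 0 4.1 -27.1 0;0 0 4.1 -27.1 0;0 0 4.1 -27.1 0;0 0 4.1 -27.1 0;0 0 4.1 -27.1 0;0 0 4.1 -27.1 0;0 0 4.1 -27.1 0;0 0 4.1 -27.1 0;0 0 0 0 -0.12;0 0 0 0 -0.12;0 0 0 0 -0.12;0 0 0 0 -0.12;0 0 0 0 -0.12;0 0 0 0 -0.12;0 0 0 0 -0.12"

```text
clock: 4.43
tool_pos: [0.5645, 0.2226, 0.4043]
eef_rot: [0.245, 0.663, -0.247, 0.663]
contact_force: [-0.5, 0.5, 0.3]
opening: 0.005
```

Emit:
carry_out:
  targets: "0 0 0 0 -0.12;0 0 0 0 -0.12;0 0 0 0 -0.12;0 0 0 0 -0.12;0 0 0 0 0;0 0 0 0 0"

```text
clock: 4.93
tool_pos: [0.5643, 0.2231, 0.4042]
eef_rot: [0.084, 0.702, -0.085, 0.702]
contact_force: [-0.1, -0.4, 0.4]
opening: 0.01
```

Run:
```python
from h import *
rel([.5632,.2265,.111+.166])
p,d=eyes.snapshot("side"); cv2.imwrite("pics/side1.png",p)
```

```text
t 4.93 pos [0.5643 0.2231 0.4042] yaw 76.3 open 0.01 F [-0.1 -0.4  0.4] axes dz [-1.0e+00 -1.1e-03 -2.0e-04] q [-0.02  0.77 -0.8   1.61  0.62  1.04  0.32]
shift mm [127.2   3.2  -1.9] 127.2
```

View pics/side1.png

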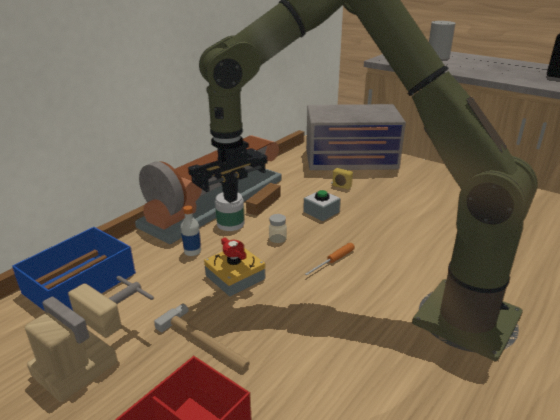

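The shut fingers are at about (231,198), above the mushroom at (234,246), and well aligned. I'm going down now.

Emit:
carry_out:
  targets: "0 20 3.2 -1.9 0;0 25 0 0 0;0 25 0 0 0;0 25 0 0 0;0 15 0 0 0;0 8 0 0 0;0 0 0 0 0;0 0 0 0 0"

```text
clock: 5.65
tool_pos: [0.5628, 0.2282, 0.2871]
eef_rot: [0.082, 0.702, -0.082, 0.702]
contact_force: [0.1, 0.8, 0.4]
opening: 0.009
```

Run:
```python
from h import *
rel([.5632,.2265,.111+.166])
```

```text
t 5.65 pos [0.5628 0.2282 0.2871] yaw 76.6 open 0.009 F [0.1 0.8 0.4] axes dz [-1.e+00  2.e-04  5.e-04] q [-0.08  0.91 -0.7   1.7   0.77  0.83  0.2 ]
shift mm [10.1 -1.5  0.8] 10.3
```

Emit:
carry_out:
  targets: "0 4 0 0 0;0 4 0 0 0;0 2 0 0 0;0 1.5 0 0 0;0 1.5 0 0 0;0 1.5 0 0 0;0 1.5 0 0 0;0 0 0 0 0"

```text
clock: 6.32
tool_pos: [0.5624, 0.2279, 0.2703]
eef_rot: [0.082, 0.703, -0.082, 0.702]
contact_force: [0.7, -0.3, -0.4]
opening: 0.008
```

Emit:
carry_out:
  targets: "0 1 0 0 0;0 1 0 0 0;0 1 0 0 0;0 0 0 0 0;0 0 0 0 0"

```text
clock: 6.73
tool_pos: [0.5625, 0.2283, 0.2691]
eef_rot: [0.082, 0.702, -0.082, 0.703]
contact_force: [-1.5, -1.7, 10.4]
opening: 0.003
```

Run:
```python
from h import *
rel([.5632,.2265,.111+.166])
```

```text
t 6.73 pos [0.5625 0.2283 0.2691] yaw 76.7 open 0.003 F [-1.5 -1.7 10.4] axes dz [-1.0e+00  2.0e-04  1.2e-03] q [-0.09  0.93 -0.69  1.71  0.79  0.8   0.18]
shift mm [-7.9 -1.6  1.1] 8.1
```

Emit:
carry_out:
  targets: "0 -10 0 0 0;0 -20 0 0 0;0 0 -12 -14 0;0 0 -13 -15 0;0 0 -13 -14 0;0 0 0 0 0;0 0 0 0 0"

```text
clock: 7.32
tool_pos: [0.5118, 0.2007, 0.2981]
eef_rot: [0.082, 0.702, -0.082, 0.702]
contact_force: [-0.0, -0.3, 0.8]
opening: 0.007
```

Run:
```python
from h import *
c=np.array([.5632,.2265]); a=np.radians(167.2); w=np.array([np.cos(a),np.sin(a)]); t=np.array([np.cos(a-np.pi/2),np.sin(a-np.pi/2)])
g=c+.044*w-.036*t; rel([*g,.073+.166])
for n in("side","top"):
    p,d=eyes.snapshot(n); cv2.imwrite(f"pics/{n}2.png",p)
    u,v=proj(n,[.5632,.2265,.1])[0].astype(int)
    cv2.imwrite(f"pics/{n}2c.png",cv2.resize(p[max(0,v-70):v+70,u-90:u+90],None,fx=4,fy=4,interpolation=cv2.INTER_CUBIC))
```

```text
t 7.32 pos [0.5118 0.2007 0.2981] yaw 76.7 open 0.007 F [-0.  -0.3  0.8] axes dz [-1.e+00 -3.e-04  4.e-04] q [-0.05  0.83 -0.7   1.87  0.79  0.74  0.13]
shift mm [59.1  0.5  0.4] 59.1
```

View pics/side2c.png

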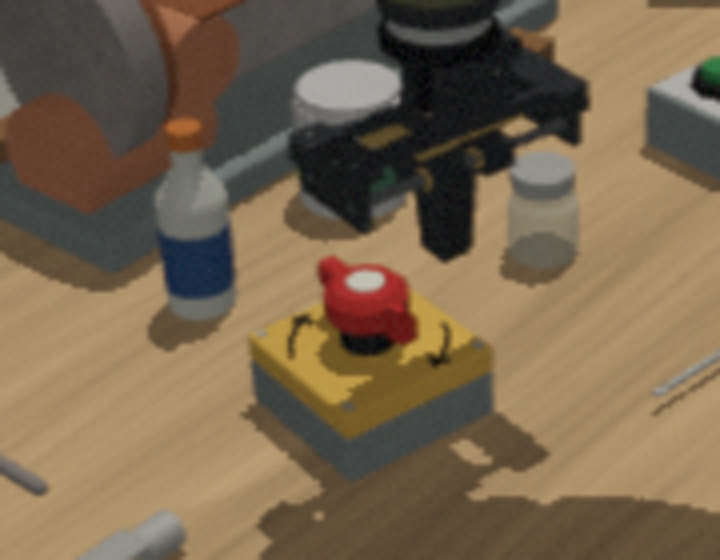

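View pics/top2c.png

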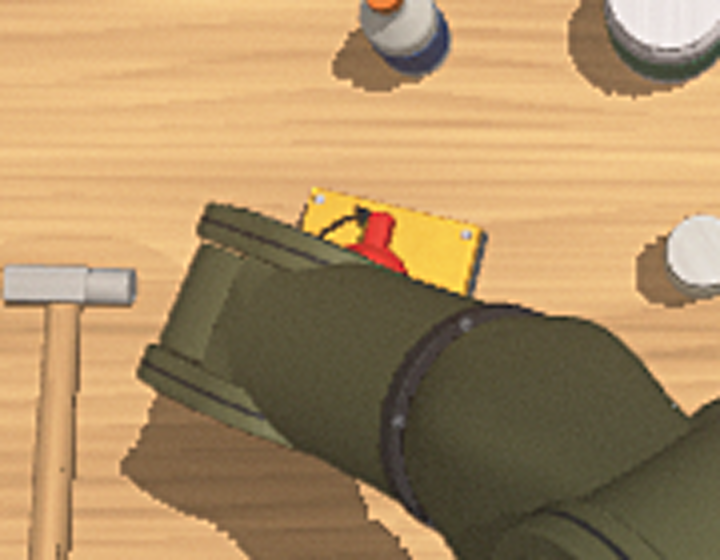

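The mushroom sits low, so it has latched. The near wing is at crop pixel (400,325) and the fingers at (445,240) hover over its right side. I'm lowering beside the wing.

Emit:
carry_out:
  targets: "0 15 0 0 0;0 15 0 0 0;0 15 0 0 0;0 10 0 0 0;0 4 0 0 0;0 0 0 0 0;0 0 0 0 0"

```text
clock: 8.0
tool_pos: [0.5122, 0.2014, 0.2389]
eef_rot: [0.082, 0.702, -0.082, 0.702]
contact_force: [0.3, -0.7, -0.5]
opening: 0.007
```

Run:
```python
from h import *
c=np.array([.5632,.2265]); a=np.radians(167.2); w=np.array([np.cos(a),np.sin(a)]); t=np.array([np.cos(a-np.pi/2),np.sin(a-np.pi/2)])
g=c+.044*w-.036*t; rel([*g,.073+.166])
for n in("side",):
    p,d=eyes.snapshot(n)
    u,v=proj(n,[.5632,.2265,.1])[0].astype(int)
    cv2.imwrite(f"pics/{n}3c.png",cv2.resize(p[max(0,v-70):v+70,u-90:u+90],None,fx=4,fy=4,interpolation=cv2.INTER_CUBIC))
# arc plan: finger centre in wing frame offset (radial rho, tangential -s), rotate by phi per row
def pos(phi,s): 
    aa=a-phi; return c+.044*np.array([np.cos(aa),np.sin(aa)])-s*np.array([np.sin(aa),-np.cos(aa)])
s=.0255
dphi=np.radians(4)
d=pos(dphi,s)-pos(0,s)
# row tool axes: y at a-90deg (before turn), z at a-180deg
yv=t; zv=-w
print("per 4deg row (y,z mm):",(d@yv*1000).round(2),(d@zv*1000).round(2),"turn",dphi.round(4))
```

```text
t 8.0 pos [0.5122 0.2014 0.2389] yaw 76.7 open 0.007 F [ 0.3 -0.7 -0.5] axes dz [-1.e+00  6.e-04  3.e-04] q [-0.1   0.92 -0.62  1.9   0.9   0.63  0.04]
shift mm [-0.1 -0.2  0.1] 0.3
per 4deg row (y,z mm): 3.13 -1.67 turn 0.0698
```

View pics/side3c.png

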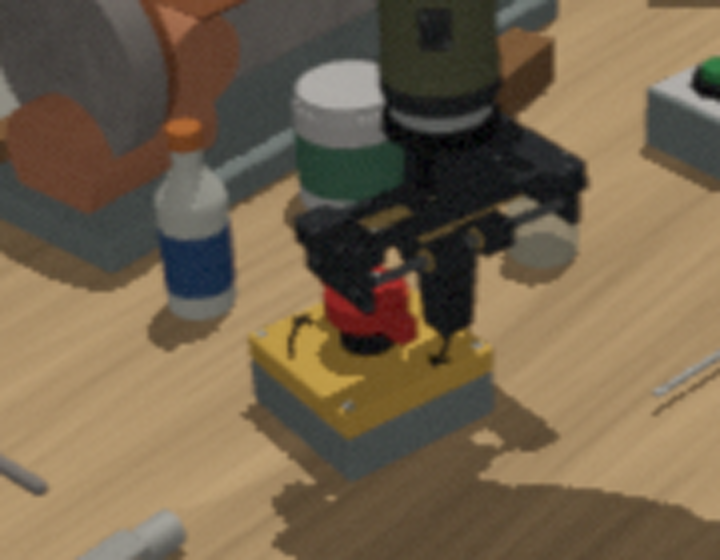

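Emit:
carry_out:
  targets: "0 0 4 0 0;0 0 3 0 0;0 0 2.5 0 0;0 0 3.1 -1.7 0.07;0 0 3.1 -1.7 0.07;0 0 3.1 -1.7 0.07;0 0 3.1 -1.7 0.07;0 0 3.1 -1.7 0.07;0 0 0 0 0"

```text
clock: 8.8
tool_pos: [0.5117, 0.2284, 0.2391]
eef_rot: [0.203, 0.677, -0.203, 0.678]
contact_force: [-0.4, -1.8, 1.2]
opening: 0.007
```

Run:
```python
from h import *
rel([.5632,.2265,.073+.166])
for n in("side",):
    p,d=eyes.snapshot(n)
    u,v=proj(n,[.5632,.2265,.1])[0].astype(int)
    cv2.imwrite(f"pics/{n}4c.png",cv2.resize(p[max(0,v-70):v+70,u-90:u+90],None,fx=4,fy=4,interpolation=cv2.INTER_CUBIC))
```

```text
t 8.8 pos [0.5117 0.2284 0.2391] yaw 56.6 open 0.007 F [-0.4 -1.8  1.2] axes dz [-1.e+00 -0.e+00  7.e-04] q [-0.19  0.9  -0.54  1.87  0.8   0.59 -0.26]
shift mm [ 0.1 26.8 44.1] 51.6
```

View pics/side4c.png

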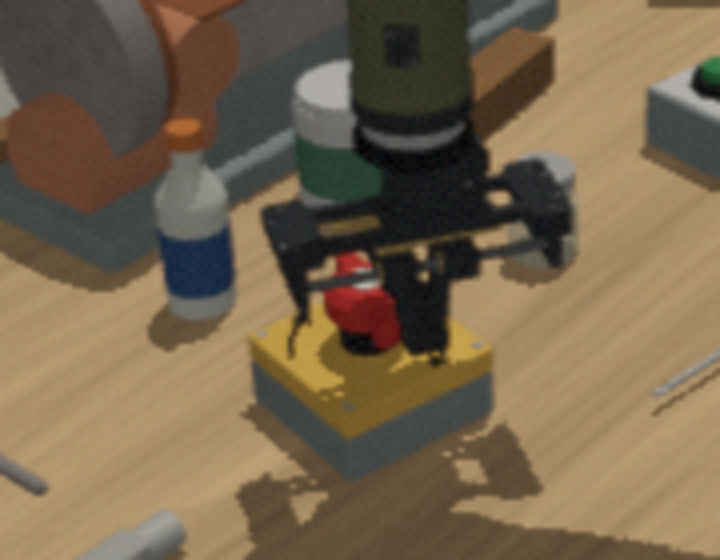

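The near wing has turned to about (385,325), with the finger against it. I'm continuing the arc.

Emit:
carry_out:
  targets: "0 0 3.1 -1.7 0.07;0 0 3.1 -1.7 0.07;0 0 3.1 -1.7 0.07;0 0 3.1 -1.7 0.07;0 0 3.1 -1.7 0.07;0 0 3.1 -1.7 0.07;0 0 0 0 0"

```text
clock: 9.43
tool_pos: [0.5171, 0.2486, 0.2388]
eef_rot: [0.339, 0.62, -0.339, 0.62]
contact_force: [-1.9, -0.4, 0.9]
opening: 0.008
```

Run:
```python
from h import *
rel([.5632,.2265,.073+.166])
for n in("side",):
    p,d=eyes.snapshot(n)
    u,v=proj(n,[.5632,.2265,.1])[0].astype(int)
    cv2.imwrite(f"pics/{n}5c.png",cv2.resize(p[max(0,v-70):v+70,u-90:u+90],None,fx=4,fy=4,interpolation=cv2.INTER_CUBIC))
```

```text
t 9.43 pos [0.5171 0.2486 0.2388] yaw 32.6 open 0.008 F [-1.9 -0.4  0.9] axes dz [-1.e+00  2.e-04 -2.e-04] q [-0.28  0.9  -0.44  1.83  0.67  0.56 -0.58]
shift mm [-0.2 26.9 43.5] 51.2
```

View pics/side5c.png

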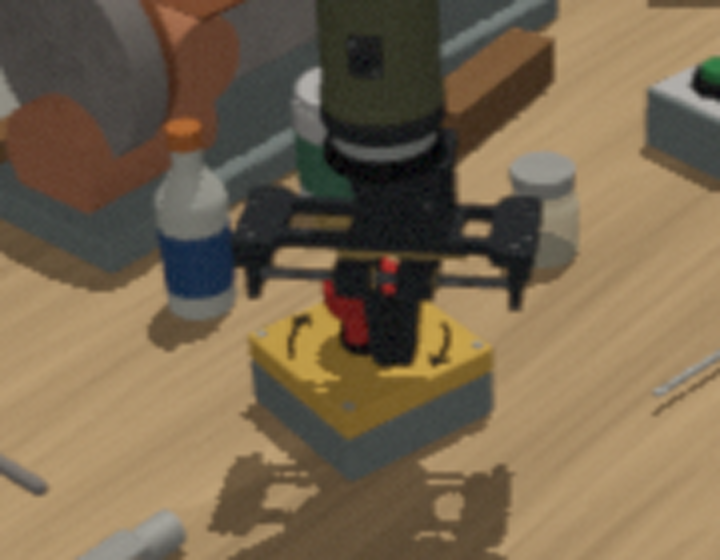

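Run:
```python
from h import *
for n in ("side","top"):
    p,d=eyes.snapshot(n);W=world(n,d);q=p.astype(int)
    m=(q[...,2]>90)&(q[...,1]<70)&(q[...,0]<70)&(np.hypot(W[...,0]-.5632,W[...,1]-.2265)<.056)&(W[...,2]>.06)
    if m.sum()<5: print(n,"few");continue
    P=W[m]; P[:,:2]-=[.5632,.2265]; rad=np.hypot(P[:,0],P[:,1]); print(n,len(P),"z pct",np.percentile(P[:,2],[1,10,50,90,99]).round(4))
    f=rad>.034; print("far",[(np.degrees(np.arctan2(b,a)).round(),round(c,4)) for a,b,c in P[f]][:40])
```

```text
side 91 z pct [0.0855 0.0936 0.1043 0.111  0.1439]
far [(np.float64(150.0), np.float64(0.1439)), (np.float64(148.0), np.float64(0.144)), (np.float64(118.0), np.float64(0.1082)), (np.float64(122.0), np.float64(0.1067)), (np.float64(127.0), np.float64(0.1081)), (np.float64(121.0), np.float64(0.1084)), (np.float64(123.0), np.float64(0.1061)), (np.float64(127.0), np.float64(0.1088)), (np.float64(130.0), np.float64(0.1063)), (np.float64(112.0), np.float64(0.097)), (np.float64(122.0), np.float64(0.1083)), (np.float64(124.0), np.float64(0.1066)), (np.float64(127.0), np.float64(0.1049)), (np.float64(131.0), np.float64(0.1063)), (np.float64(122.0), np.float64(0.1053)), (np.float64(124.0), np.float64(0.1037)), (np.float64(128.0), np.float64(0.1068)), (np.float64(130.0), np.float64(0.1041)), (np.float64(122.0), np.float64(0.1033)), (np.float64(125.0), np.float64(0.1031)), (np.float64(128.0), np.float64(0.1054)), (np.float64(131.0), np.float64(0.1039)), (np.float64(121.0), np.float64(0.0979)), (np.float64(124.0), np.float64(0.0994)), (np.float64(127.0), np.float64(0.0987)), (np.float64(131.0), n
[... 1301 characters left out ...]
)), (np.float64(-53.0), np.float64(0.1074)), (np.float64(-54.0), np.float64(0.1049)), (np.float64(-58.0), np.float64(0.1099)), (np.float64(-60.0), np.float64(0.1061)), (np.float64(-62.0), np.float64(0.1061)), (np.float64(-56.0), np.float64(0.1066)), (np.float64(-57.0), np.float64(0.1041)), (np.float64(-62.0), np.float64(0.1059)), (np.float64(-63.0), np.float64(0.1044)), (np.float64(-64.0), np.float64(0.1013)), (np.float64(-62.0), np.float64(0.1094)), (np.float64(-63.0), np.float64(0.1064)), (np.float64(-65.0), np.float64(0.1045)), (np.float64(-65.0), np.float64(0.0979)), (np.float64(-65.0), np.float64(0.1062)), (np.float64(-67.0), np.float64(0.1043)), (np.float64(-65.0), np.float64(0.0917))]
```

The top depth shows the far wing at about −55° (started at −13°), with its top at 106 mm. So it has popped out at about 0.73 rad. I'm backing off along the arc to let it spring back.

Emit:
carry_out:
  targets: "0 0 -3 0 0;0 0 -3 1.9 -0.07;0 0 -3 1.9 -0.07;0 0 -3 1.9 -0.07;0 0 -3 1.9 -0.07;0 0 -3 1.9 -0.07;0 0 -3 1.9 -0.07;0 0 -3 1.9 -0.07;0 0 -3 1.9 -0.07;0 0 -3 1.9 -0.07;0 0 -3 1.9 -0.07;0 0 -3 1.9 -0.07;0 0 -5 0 0;0 0 -5 0 0;0 0 0 0 0"

```text
clock: 10.83
tool_pos: [0.5088, 0.1972, 0.2385]
eef_rot: [0.082, 0.702, -0.083, 0.702]
contact_force: [0.1, -1.2, -0.3]
opening: 0.007
```

Emit:
carry_out:
  targets: "0 -15 0 0 0;0 -25 0 0 0;0 -25 0 0 0;0 -25 0 0 0;0 -25 0 0 0;0 0 0 0 0"

```text
clock: 11.33
tool_pos: [0.5097, 0.2002, 0.3581]
eef_rot: [0.084, 0.7, -0.08, 0.705]
contact_force: [0.3, 0.8, -0.7]
opening: 0.002
```

Run:
```python
from h import *
rel([.5738,-.2172,.354])
for n in ("side","top"):
    p,d=eyes.snapshot(n);W=world(n,d);q=p.astype(int); cv2.imwrite(f"pics/{n}6.png",p)
    m=(q[...,2]>90)&(q[...,1]<70)&(q[...,0]<70)&(np.hypot(W[...,0]-.5632,W[...,1]-.2265)<.056)&(W[...,2]>.06)
    if m.sum()<5: print(n,"few");continue
    P=W[m]; P[:,:2]-=[.5632,.2265]; rad=np.hypot(P[:,0],P[:,1]); print(n,len(P),"z pct",np.percentile(P[:,2],[1,10,50,90,99]).round(4))
    f=(rad>.036)&(P[:,2]<.12); print("far",np.degrees(np.angle(np.exp(2j*np.arctan2(P[f,1],P[f,0])).mean())/2), np.median(P[f,2]))
    m=(q.min(-1)>165)&(np.hypot(W[...,0]-.5632,W[...,1]-.2265)<.016)&(W[...,2]>.09); print("white",m.sum(),np.median(W[m],axis=0))
```

```text
t 11.33 pos [0.5097 0.2002 0.3581] yaw 76.7 open 0.002 F [ 0.3  0.8 -0.7] axes dz [-1.      0.0057  0.0058] q [-0.01  0.75 -0.78  1.84  0.7   0.84  0.2 ]
shift mm [   2.8 -391.4  158.5] 422.3
side 292 z pct [0.0888 0.0952 0.1063 0.1113 0.114 ]
far -15.139307971819349 0.10287333758206434
white 22 [0.56180209 0.22704767 0.11144592]
top 137 z pct [0.0927 0.1016 0.1073 0.112  0.1149]
far -14.08375360464177 0.1050975124849366
white 4 [0.57012784 0.2197243  0.11201177]
```

View pics/side6.png

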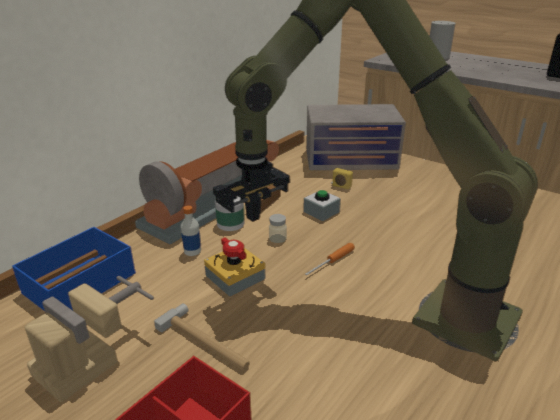

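The mushroom is out (white dot at 111 mm) and its wings are back at about −14°, close to the −13° at rest. I'm moving over to the green button.

Emit:
carry_out:
  targets: "0 0 -28 11.3 0;0 0 -28 11.3 0;0 0 -28 11.3 0;0 0 -28 11.3 0;0 0 -28 11.3 0;0 0 -28 11.3 0;0 0 -28 11.3 0;0 0 -28 11.3 0;0 0 -28 11.3 0;0 0 -28 11.3 0;0 0 -28 11.3 0;0 0 -28 11.3 0;0 0 -28 11.3 0;0 0 -28 11.3 0;0 0 0 0 0;0 0 0 0 0;0 0 0 0 0"

```text
clock: 12.85
tool_pos: [0.5725, -0.2184, 0.3525]
eef_rot: [0.082, 0.703, -0.081, 0.702]
contact_force: [-0.3, 0.6, -0.6]
opening: 0.004
```

Run:
```python
from h import *
rel([.5738,-.2172,.077+.166])
```

```text
t 12.85 pos [ 0.5725 -0.2184  0.3525] yaw 76.8 open 0.004 F [-0.3  0.6 -0.6] axes dz [-1.0e+00  8.0e-04 -2.2e-03] q [ 0.72  0.85 -0.82  1.64  0.72  0.98  0.99]
shift mm [109.5   1.3   1.2] 109.5
```

Emit:
carry_out:
  targets: "0 25 1.3 1.2 0;0 25 0 0 0;0 25 0 0 0;0 15 0 0 0;0 10 0 0 0;0 0 0 0 0;0 0 0 0 0"

```text
clock: 13.43
tool_pos: [0.5747, -0.2174, 0.254]
eef_rot: [0.082, 0.702, -0.081, 0.702]
contact_force: [-0.5, -0.6, 0.1]
opening: 0.007
```

Run:
```python
from h import *
rel([.5738,-.2172,.077+.166])
p,d=eyes.snapshot("side"); cv2.imwrite("pics/side7c.png",cv2.resize(p[110:290,180:400],None,fx=3,fy=3))
```

```text
t 13.43 pos [ 0.5747 -0.2174  0.254 ] yaw 76.8 open 0.007 F [-0.5 -0.6  0.1] axes dz [-1.e+00  5.e-04  2.e-04] q [ 0.67  0.97 -0.73  1.69  0.85  0.82  0.89]
shift mm [11.   0.  -0.9] 11.1
```

View pics/side7c.png

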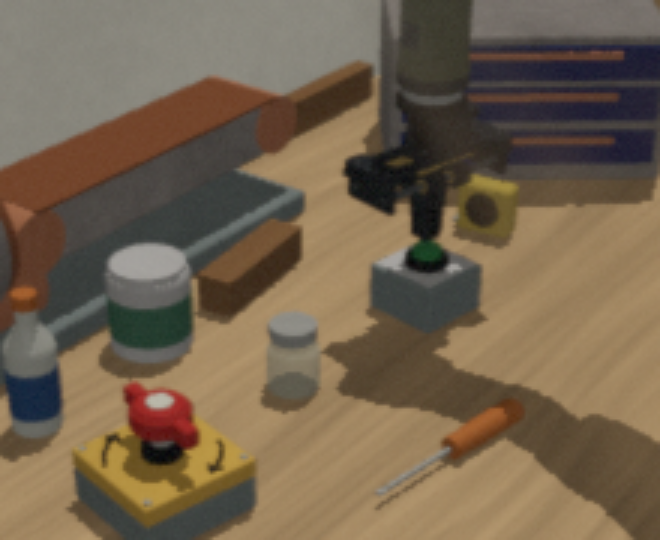

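The fingers are at (427,235), just over the green button at (427,250). The mushroom is out. I'm pressing now.

Emit:
carry_out:
  targets: "0 5 0 0 0;0 4 0 0 0;0 2 0 0 0;0 2 0 0 0;0 2 0 0 0;0 1.5 0 0 0;0 1 0 0 0;0 0 0 0 0;0 0 0 0 0"

```text
clock: 14.23
tool_pos: [0.5745, -0.2182, 0.2374]
eef_rot: [0.082, 0.702, -0.082, 0.703]
contact_force: [-2.5, -0.6, 9.7]
opening: 0.002
```

Emit:
carry_out:
  targets: "0 1 0 0 0;0 0.5 0 0 0;0 0 0 0 0;0 0 0 0 0"

```text
clock: 14.57
tool_pos: [0.5745, -0.2181, 0.2373]
eef_rot: [0.081, 0.702, -0.082, 0.703]
contact_force: [-5.7, 0.1, 18.6]
opening: 0.002
```

Emit:
carry_out:
  targets: "0 -10 0 0 0;0 -20 0 0 0;0 -25 0 0 0;0 -25 0 0 0;0 -25 0 0 0;0 -25 0 0 0;0 0 0 0 0;0 0 0 0 0;0 0 0 0 0"

```text
clock: 15.32
tool_pos: [0.5739, -0.2183, 0.3638]
eef_rot: [0.082, 0.703, -0.082, 0.702]
contact_force: [0.2, 0.1, -0.0]
opening: 0.005
```

Run:
```python
from h import *
rel([.5738,-.2172,.077+.166])
c=[.5632,.2265]
for n in ("side","top"):
    p,d=eyes.snapshot(n);W=world(n,d);q=p.astype(int); cv2.imwrite(f"pics/{n}8.png",p)
    m=(q[...,2]>90)&(q[...,1]<70)&(q[...,0]<70)&(np.hypot(W[...,0]-.5632,W[...,1]-.2265)<.056)&(W[...,2]>.06)
    P=W[m]; P[:,:2]-=c; rad=np.hypot(P[:,0],P[:,1])
    f=rad>.036; print(n,"wing",np.degrees(np.angle(np.exp(2j*np.arctan2(P[f,1],P[f,0])).mean())/2), np.median(P[f,2]))
    m=(q.min(-1)>165)&(np.hypot(W[...,0]-.5632,W[...,1]-.2265)<.016)&(W[...,2]>.09); print("white",m.sum(),np.median(W[m],axis=0))
    m=(q[...,1]>q[...,2]+30)&(q[...,1]>q[...,0]+15)&(np.hypot(W[...,0]-.5738,W[...,1]+.2172)<.02); print("green",m.sum(),np.percentile(W[m][:,2],[50,80,95]) if m.any() else 0)
    a=cv2.imread(f"pics/{n}0.png"); cv2.imwrite(f"pics/{n}8d.png",cv2.absdiff(a,p))
```

```text
t 15.32 pos [ 0.5739 -0.2183  0.3638] yaw 76.7 open 0.005 F [ 0.2  0.1 -0. ] axes dz [-1.0e+00 -6.0e-04 -1.5e-03] q [ 0.72  0.84 -0.83  1.62  0.71  1.01  1.  ]
shift mm [120.8   1.2  -0.2] 120.8
side wing -14.37196947471076 0.10393223706031061
white 11 [0.56126633 0.22699136 0.11302651]
green 43 [0.07702239 0.07942454 0.08167034]
top wing -12.50921866825474 0.10480602834335943
white 63 [0.5635057  0.22692043 0.11224223]
green 34 [0.07743309 0.07920596 0.08123303]
```

View pics/side8.png

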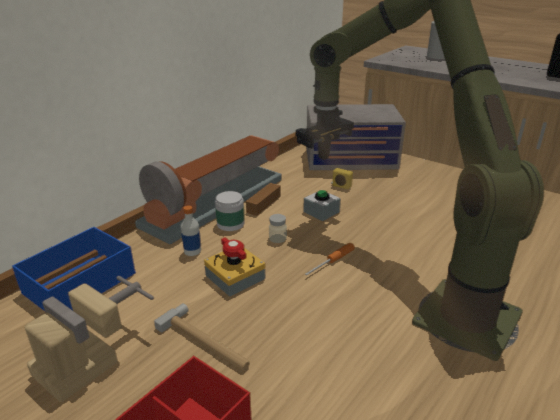

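View pics/top8d.png

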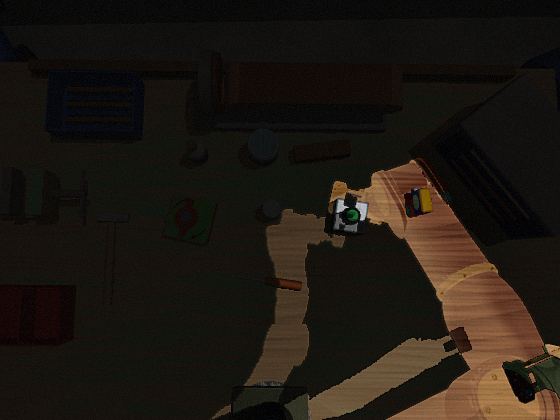

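The side view shows the mushroom out at (233,246), the green button up at (322,195), and every loose item in place. In the top-view difference image only the arm and its shadows have changed. Handing in.

```bash
python3 -c "
from plant import r
print(r.finish_job())"
```

```text
the job is handed in; nothing more can be done
None
```

The emergency-stop test is done and handed in at about 15 s of the 59 s allowed; the hand-in gave no verdict.

- **Latching:** I pushed the mushroom down with the shut fingers until it bottomed out. The fingertips stopped at 103 mm with about 10 N.
- **Twisting:** I pushed the wing nearest the robot clockwise to about 0.73 rad. The depth images put the wing tops at 106 mm, which is their height when the mushroom is out. I then backed off and it sprang back.
- **Re-arming:** I pressed the green button until it stopped, with about 19 N at the wrist and about 5.7 mm of travel by the arm's own reading. I then lifted the gripper about 120 mm clear.

**Last checks:**
- **Mushroom:** it is out, with its top reading 112–113 mm against a nominal 111 mm, within camera error. The wings were back at −12.5° (top camera) and −14.4° (side camera), against −12.9° at the start.
- **Green button:** it is up at 77 mm.
- **Contact:** the wrist force is about 0 N.
- **Loose things:** none appear to have moved. I compared the top pictures and looked at the side picture by eye, but did not measure each position. The arm and its shadow covered part of the top view around the tape and screwdriver. Both looked in place from the side.

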